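# Index the condiment carousel and take the lid off the square jar

### The arm

A 6-joint arm with a two-finger parallel gripper is mounted at the origin on the work surface. World frame = base frame: x ahead of the robot, y to its left, z up, the work surface at z = 0. Lengths are in m, angles in rad, forces in N, time in s.
With the tool pointing down it reaches from about 0.25 to 0.775 m from the base axis. Payload 4 kg.
Tool frame: the origin (TCP) lies at the very end of the fingers, on their centre line; the grasp point (between the pads) lies 19 mm behind it; z points along the fingers, y is the direction in which the jaws open and shut (so a half turn about z gives the same grasp; the last joint's range is limited). The gripper opens to 94 mm and grips with 3 to 60 N. Pads are 16 mm wide; open, the fingers measure 119 mm over their backs; the gripper's body (75 mm by 177 mm) begins 78 mm behind the grasp point.
Start: joints at [1.06, 0.087, 1.371, -0, 1.684, -0.103], TCP at [0.218, 0.505, 0.206] pointing down, gripper open.
Joint ranges: [-3.1, 3.1], [-0.76, 2.03], [0.27, 2.55], [-1.08, 4.22], [0.17, 2.65], [-2.57, 2.57]. Speed limits (rad/s): [2.79, 2.79, 3.14, 3.14, 3.14, 3.14].

### API

Orientations are given as [roll, pitch, yaw] about the fixed x, y, z axes, in that order (R = Rz(yaw) Ry(pitch) Rx(roll)).
In Python, from bench import robot, snapshot, models gives the robot as it stands.
- The arm moves only by the tool arm_command, never from a script. Its argument "commands" is text: rows parted by semicolons, each of 7 numbers parted by spaces: the shift along the tool's x, y, z in mm, then the turn, a rotation vector about the tool's x, y, z in degrees, then the opening, from 0 (shut) to 1 (fully open). In form: tx ty tz rx ry rz hand; .... A call has 1 to 12 rows; each row shifts and turns the pose as measured when the row begins, along the tool's axes as they then stand; what a row does not reach is not made up. A row lasts 1/8 s, in which the tool goes at most 62.5 mm and 10.7 degrees, less where a joint would pass 70% of its speed; a pose out of reach is approached as far as the arm can. A call is refused whole if a number of a shift passes 62.5 or a number of a turn 10.7, either way. A call with a gripper value outside its range is refused whole. The fingers move at their own pace and stop on an object; the grip force is fixed at half the most. Time passes only in rows, so rows that do not move let the fingers close. It gives the time, the measured TCP pose, the force and the opening at its end, in the units of the state.
- robot.get_obs(): the state, without advancing time (a new reading comes with each control period).
- snapshot(name): name is "side" or "top"; returns a dict with "img" (384x512x3 uint8, blue, green, red), "camera_matrix" (3x3 intrinsics, pixels), "origin" and "rotation" of the camera in the world. Camera axes: x right, y down, z forward; pixel columns grow to the right and rows downward; lengths in m; the calibration is good to about 2 mm. A picture is of the moment at which its call begins. There is no depth.
- robot.close_job(): hands the job in, once; it reports no verdict.
Trained networks look in a picture, given as the dict that the camera call returned (one of the last four; its "shot" number tells which), for a name from the list of things; names that differ only in an ending like _2 or _b are one class to them, and where a whole thing is asked for, a point or a joint stands for the part that bears it (a point fixed in the world has none). Each returns a list of dicts, best first, with "conf" (0 to 1); they miss things now and then, are a little off and sometimes report something else, mostly with a low value. They report only what shows in the picture. A call takes as long as a camera call. They do not tell look-alikes from the thing itself.
- models.spot_in(query, picture): "bbox" ([left, top, width, height] as shares, 0 to 1, of the picture: columns of its width, rows of its height, round what is visible of it).
- models.tip_of(query, picture): "centre" ([column, row] as shares, 0 to 1, of the picture: columns of its width, rows of its height: a listed point, or the origin of a listed thing).
The state is a dict: "time": time; "joint_positions": joint angles; "qvel": joint speeds; "joint_torque": joint torques, N m; "tool_pos": TCP position; "ee_rot": TCP orientation; "wrist_force": force on the tool from outside, world axes, zero at the start; "wrist_torque": the same for the moment, N m; "width": finger opening in m.
Only numpy, scipy, OpenCV 4.12 (cv2) and the standard library are available. Lean on these libraries where they do the work, as an engineer would, in place of code of your own. Each camera call takes 0.05 s, during which the arm holds its last target. There are 200 camera calls.

### The job

On the pastry counter, turn the carousel (its upright post is there for that) until the square jar comes to the serving mark and the carousel clicks into its stop. Then, with the jar staying braced in its well, twist its tight lid anticlockwise until it comes free, lift it off and finish still holding the lid level a few centimetres above the open jar, centred over it. Leave the round jars in their wells and do not disturb the other things on the counter.

Things in the scene. Friction and masses are not known exactly. Their poses are not given: they have to be found in the camera images.
- foot: fixed round dark steel foot of the carousel, 250 mm across. Origin: on the table (z = 0) on the carousel's vertical axis. Its -x axis points to the serving mark: a tongue with an upright steel block (16 x 22 mm, 45 mm high) 178 mm from the axis, on the robot's side. The carousel's spring stop (about 1 N m) clicks in when a well is at the mark; it centres the plate by itself from within 3 degrees
- carousel: round wooden plate, 300 mm across, 12 mm thick, top 34 mm above the table, turning all round about its axis, with 0.15 N m friction. Three square wells of wooden fence (inside 60 mm, outside 70 mm, 14 mm high) 120 degrees apart, centres 85 mm from the axis; hub 40 mm across, 18 mm high. Origin on the axis at the plate's underside; its -x axis points to the square jar's well
- post (a point): centre of the round wooden grip (20 mm thick, 40 mm long) on top of the upright post at the plate's rim, 132 mm from the axis, by which the carousel is turned. The point lies 148 mm above the table, the grip's top 162 mm, 42 mm higher than the lids. The post stands 60 degrees clockwise (seen from above) of the square jar's well
- well (a point): centre of the floor of the square jar's well on the carousel (34 mm above the table). It starts 35 to 80 degrees anticlockwise, seen from above, of the serving place, so a clockwise turn of the carousel is the short way
- serve (a point): the serving place: fixed point 85 mm from the axis towards the mark, at plate height, where the well's centre is when the carousel is in its detent at the mark
- jar: square amber glass jar, 58 x 58 mm, 62 mm tall to its flat shoulder, loose in its well with 1 mm play all round; the well keeps it from turning. Round neck 41 mm across, up to 80 mm above the jar's underside, with a spring seal in the mouth and three lugs. About 0.4 kg. Origin: centre of its underside
- lid: square jar's brass twist-off lid, 58 mm across (60 over ribs), 19 mm tall, 40 g. Origin: centre of its lower rim, z up; closed, 4.5 mm above the jar's shoulder, lid top 120 mm above the table. Turns anticlockwise from above (0.2 to 0.4 N m), not climbing; free after 45 to 50 degrees, then pushed up 1 mm by the seal (15 N), blocked at about 70; 15 mm of lift clears the neck
- round_jar_a: bystander: round white jar with lid, 56 mm across, 85 mm tall, standing loose in another well; origin at its underside
- round_jar_b: bystander: round green glass jar with lid, 56 mm across, 70 mm tall, standing loose in the third well; origin at its underside
- bowl: bystander on the table: white ceramic bowl, 110 mm across, 50 mm high; origin at its underside
- plates: bystander on the table: white ceramic plate, 150 mm across, 28 mm high; origin at its underside
- server: bystander on the table: spatula lying flat; origin at its underside
- syrup: bystander on the table: amber glass bottle with black cap, 60 mm across, 170 mm tall; origin at its underside
- tumbler: bystander on the table: small steel cup, 68 mm across, 80 mm high; origin at its underside
Things that resemble listed ones, but are neither listed nor needed, are in the scene too. There is more than one size of the lid; the job needs the middle-sized.

How it is judged:
On the way, in this order (a step that is already met when the one before it is completed fails the run):
1. the carousel is in its stop with the square jar at the serving mark, its lid still on (horizontal distance between well and serve below 0.006 m and z of lid in the frame of jar below 0.07 m), for 0.2 s.
2. the lid is free of the jar's lugs and lifted clear of its neck, with the carousel still in its stop (horizontal distance between well and serve below 0.006 m and z of lid in the frame of jar above 0.083 m and z of jar in the frame of carousel below 0.016 m and angle between jar's own z axis and vertical below 0.08 rad), for 0.1 s.
At the end, for the whole second after the job is handed in: The well is within 6 mm of the serving place, the jar upright (0.08 rad) on its floor; the fingers hold the lid (over 1 N), at rest, off the jar, its lower rim 83 to 145 mm above the jar's underside (neck top: 80), within 20 mm of the jar's centre, level within 0.15 rad (all of step 2 and z of lid in the frame of jar below 0.145 m and horizontal distance between lid and jar below 0.02 m and angle between lid's own z axis and vertical below 0.15 rad and linear speed of lid below 0.02 m/s and contact force between the fingers and lid above 1 N and contact force between lid and jar below 0.1 N); the arm keeps its last pose, push and grip.
It fails at once if the square jar is pulled out of its well (raised over 12 mm) (z of jar in the frame of carousel above 0.024 m).
It fails at once if a round jar is tipped or taken out of its well (angle between any of round_jar_a, round_jar_b's own z axis and vertical above 0.3 rad or z of any of round_jar_a, round_jar_b in the frame of carousel above 0.024 m).
It fails at once if a thing on the counter is pushed more than 30 mm from its place (distance of any of bowl, plates, server, syrup, tumbler from where it was at the start of the episode above 0.03 m).
It also fails if it takes over 48 s, if anything falls off the work surface, if the arm or the gripper's body presses on something with over 40 N, if the wrist force passes 120 N, or if a joint passes its speed limit or range.

## Working session

There is one attempt and no reset: what is moved stays moved. The work goes in short steps, Python scripts to look and compute and a tool call to move; the robot and the scene stay as the last step left them, time stands still between calls to the robot, and variables do not carry over. Pictures are saved under pics/ and viewed, about 8 in all and at most 12, crops included, and the job is handed in when it is done.

Besides the shell and the picture viewer there is one more tool, called as name(argument=value, ...) on one line, values as JSON. arm_command: Moves the arm, as the interface text tells. Its arguments: {"type":"object","properties":{"commands":{"type":"string"}},"required":["commands"]}

```bash
mkdir -p pics; ls
cat > h.py <<'E'
import numpy as np, cv2
from bench import robot, snapshot, models
def ray(p,u,v):
    d=np.asarray(p["rotation"])@np.linalg.inv(np.asarray(p["camera_matrix"]))@np.array([u,v,1.]); return np.asarray(p["origin"],float),d
def onz(p,u,v,z):
    o,d=ray(p,u,v); return o+d*(z-o[2])/d[2]
def proj(p,X):
    c=np.asarray(p["camera_matrix"])@np.asarray(p["rotation"]).T@(np.asarray(X,float)-np.asarray(p["origin"])); return c[:2]/c[2]
E
python3 - <<'E'
from h import *
print(robot.get_obs())
Z=dict(foot=0,carousel=.022,post=.148,well=.034,serve=.034,jar=.034,lid=.1005,round_jar_a=.034,syrup=0,tumbler=0,bowl=0,plates=0,server=0)
for n in("top","side"):
    p=snapshot(n); cv2.imwrite(f"pics/{n}0.png",p["img"]); print(n,p["origin"],p["rotation"])
    for q,z in Z.items():
        for r in models.tip_of(q,p)[:4]:
            u,v=r["centre"][0]*512,r["centre"][1]*384
            print(q,round(r["conf"],2),int(u),int(v),onz(p,u,v,z).round(3))
E
```

```text
pics
{'time': 0.0, 'joint_positions': array([ 1.05992295e+00,  8.79596700e-02,  1.37227201e+00, -1.71007794e-06,
        1.68358075e+00, -1.03097733e-01]), 'qvel': array([ 2.93967943e-04, -1.86595210e-03, -1.08383936e-03, -3.61132312e-04,
       -9.08706115e-05, -1.51865729e-04]), 'joint_torque': array([ 9.08611237e-04, -3.40192080e+01, -3.02426147e+01,  7.19414558e-02,
        3.28296621e-02, -1.70158528e-04]), 'tool_pos': array([0.21784441, 0.50441633, 0.20429262]), 'ee_rot': array([-3.13938448e+00, -2.26758534e-04,  2.73381657e+00]), 'wrist_force': array([-0.26304059,  0.41668616,  0.25195222]), 'wrist_torque': array([-0.02499815, -0.01654596,  0.01712088]), 'width': 0.09399034297336183}
top [ 0.42202436 -0.03622961  1.37847179] [-3.0893217   0.0224158  -1.55526658]Traceback (most recent call last):
  File "<stdin>", line 9, in <module>
  File "h.py", line 6, in onz
    o,d=ray(p,u,v); return o+d*(z-o[2])/d[2]
                                        ~^^^
IndexError: invalid index to scalar variable.
```

```bash
cat > h.py <<'E'
import numpy as np, cv2
from scipy.spatial.transform import Rotation as R
from bench import robot, snapshot, models
def rot(p): return R.from_euler("xyz",p["rotation"]).as_matrix()
def onz(p,u,v,z):
    o=np.asarray(p["origin"],float); d=rot(p)@np.linalg.inv(np.asarray(p["camera_matrix"]))@np.array([u,v,1.]); return o+d*(z-o[2])/d[2]
def proj(p,X):
    c=np.asarray(p["camera_matrix"])@rot(p).T@(np.asarray(X,float)-np.asarray(p["origin"])); return c[:2]/c[2]
E
python3 - <<'E'
from h import *
Z=dict(foot=0,carousel=.022,post=.148,well=.034,serve=.034,jar=.034,lid=.1005,round_jar_a=.034,syrup=0,tumbler=0,bowl=0,plates=0,server=0)
for n in("top","side"):
    p=snapshot(n); cv2.imwrite(f"pics/{n}0.png",p["img"]); print(n,p["origin"],p["rotation"])
    for q,z in Z.items():
        for r in models.tip_of(q,p)[:4]:
            u,v=r["centre"][0]*512,r["centre"][1]*384
            print(q,round(r["conf"],2),int(u),int(v),onz(p,u,v,z).round(3))
E
```

```text
top [ 0.42202436 -0.03622961  1.37847179] [-3.0893217   0.0224158  -1.55526658]
carousel 0.79 250 170 [0.576 0.027 0.022]
post 0.93 267 199 [ 0.462 -0.039  0.148]
well 0.63 272 169 [ 0.58  -0.057  0.034]
jar 0.5 273 165 [ 0.594 -0.061  0.034]
jar 0.27 160 216 [0.397 0.363 0.034]
lid 0.73 274 168 [ 0.576 -0.063  0.101]
lid 0.63 333 167 [ 0.581 -0.273  0.101]
lid 0.57 320 193 [ 0.487 -0.227  0.101]
round_jar_a 0.72 243 147 [0.663 0.054 0.034]
round_jar_a 0.71 238 185 [0.517 0.073 0.034]
syrup 0.87 164 159 [0.618 0.365 0.   ]
tumbler 0.64 362 195 [ 0.487 -0.401  0.   ]
bowl 0.68 161 216 [0.394 0.37  0.   ]
bowl 0.22 272 171 [ 0.576 -0.057  0.   ]
plates 0.64 373 150 [ 0.662 -0.443  0.   ]
server 0.72 349 246 [ 0.294 -0.352  0.   ]
side [ 0.21599995 -0.90106554  1.03096844] [-2.36362784 -0.01868825 -0.2664759 ]
foot 0.62 292 313 [ 0.492 -0.383  0.   ]
foot 0.6 280 189 [0.6  0.04 0.  ]
carousel 0.94 278 190 [0.581 0.017 0.022]
carousel 0.26 293 313 [ 0.487 -0.396  0.022]
post 0.84 247 177 [ 0.467 -0.026  0.148]
serve 0.16 281 188 [0.59  0.013 0.034]
jar 0.8 284 209 [ 0.572 -0.071  0.034]
lid 0.75 286 190 [ 0.578 -0.06   0.101]
lid 0.71 271 269 [ 0.454 -0.307  0.101]
lid 0.57 312 270 [ 0.55  -0.336  0.101]
round_jar_a 0.94 252 180 [0.513 0.068 0.034]
round_jar_a 0.74 296 173 [0.658 0.064 0.034]
syrup 0.77 251 124 [0.6   0.389 0.   ]
tumbler 0.66 290 312 [ 0.488 -0.381  0.   ]
bowl 0.78 197 135 [0.393 0.374 0.   ]
plates 0.67 367 316 [ 0.673 -0.439  0.   ]
server 0.85 216 320 [ 0.303 -0.354  0.   ]
server 0.36 278 190 [0.592 0.037 0.   ]
```

View pics/top0.png

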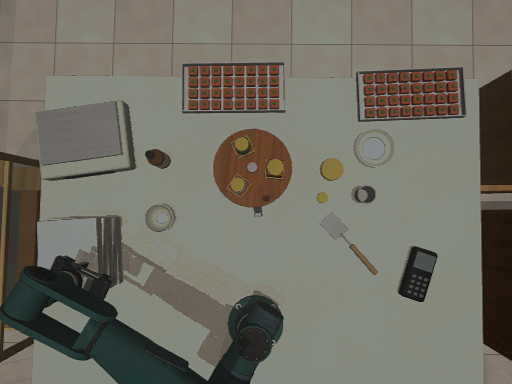

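View pics/side0.png

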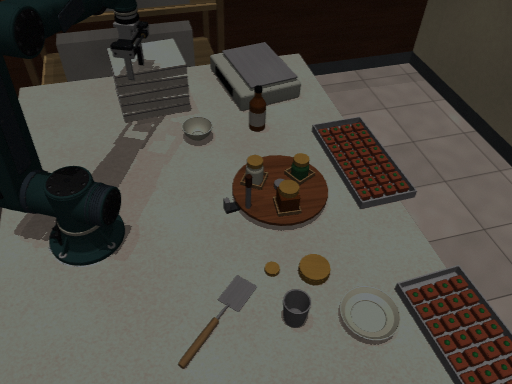

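Run:
```python
from h import *
p=snapshot("top"); s=snapshot("side")
a=p["img"][120:222,205:300]; b=s["img"][145:230,215:340]
A=cv2.resize(a,None,fx=5,fy=5,interpolation=cv2.INTER_CUBIC); B=cv2.resize(b,None,fx=5,fy=5,interpolation=cv2.INTER_CUBIC)
A=cv2.convertScaleAbs(A,alpha=1.4); B=cv2.convertScaleAbs(B,alpha=1.6)
cv2.imwrite("pics/tc.png",A);cv2.imwrite("pics/sc.png",B)
for q,z in(("post",.148),("hub",0),("carousel",.022),("lid",.1005)):
  pass
# plate fit via hull of saturated pixels
for c in(p,s):
    hsv=cv2.cvtColor(c["img"],cv2.COLOR_BGR2HSV)
    m=((hsv[...,0]<20)&(hsv[...,1]>90)&(hsv[...,2]>40)).astype(np.uint8)
    k,l,st,ce=cv2.connectedComponentsWithStats(m)
    x,y=map(int,proj(c,[.58,.02,.034])); 
    i=1+np.argmax([st[j,4] if abs(ce[j][0]-x)<20 and abs(ce[j][1]-y)<20 else 0 for j in range(1,k)])
    cn=max(cv2.findContours((l==i).astype(np.uint8),0,1)[0],key=cv2.contourArea)
    h=cv2.convexHull(cn)
    e=cv2.fitEllipse(h); print(st[i],e)
    W=np.array([onz(c,*q[0],.034)[:2] for q in h]); 
    from scipy.optimize import least_squares
    r=least_squares(lambda t:np.hypot(*(W-t[:2]).T)-t[2],[.58,.02,.15],loss="soft_l1",f_scale=.002); print(r.x,np.abs(r.fun).max())
```

```text
[ 214  129   78   78 4070] ((252.12252807617188, 167.6025390625), (78.0728530883789, 78.3124771118164), 47.01884078979492)
[0.58683774 0.02191266 0.14805969] 0.0010676647894330704
[ 233  154   95   70 4144] ((280.1615905761719, 186.9784393310547), (74.44340515136719, 95.70375061035156), 97.70527648925781)
[0.59033575 0.02792857 0.1547318 ] 0.02031197646422772
```

View pics/tc.png

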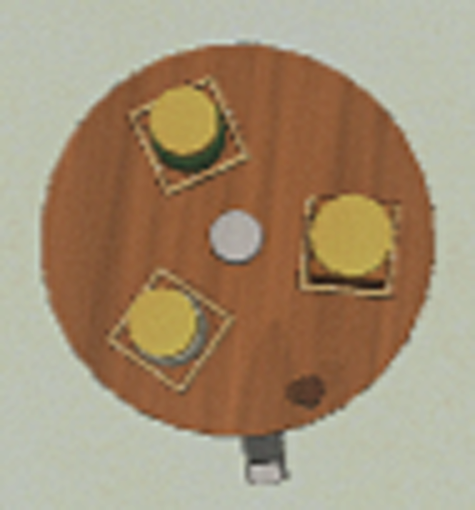

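View pics/sc.png

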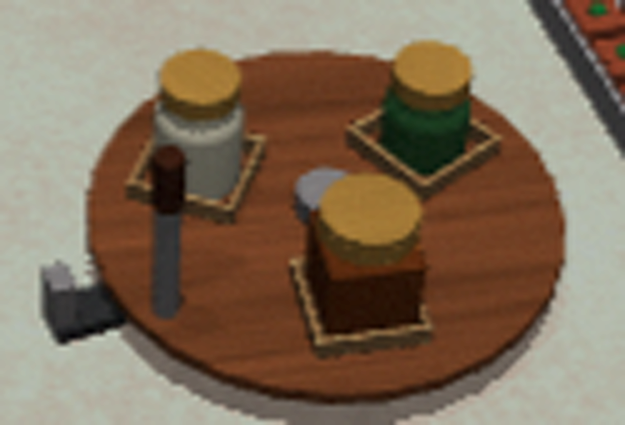

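```bash
cat >> h.py <<'E'
def cr(u,v,x0,y0,k): return (u+.5)/k-.5+x0,(v+.5)/k-.5+y0
E
python3 - <<'E'
from h import *
p=snapshot("top"); s=snapshot("side")
C=np.array([.587,.022])
for n,u,v,z in(("hub",236,237,.052),("lid",350,235,.12),("post",305,390,.162),("mark",265,470,.045),("ra",163,323,.119),("rb",186,120,.104)):
    w=onz(p,*cr(u,v,205,120,5),z)[:2]; d=w-C; print(n,w.round(4),np.hypot(*d).round(4),np.degrees(np.arctan2(d[1],d[0])).round(1))
for n,u,v,z in(("lid",371,210,.12),("hub",325,189,.052),("post",168,155,.162),("mark",60,276,.045),("ra",201,77,.119),("rb",432,68,.104)):
    w=onz(s,*cr(u,v,215,145,5),z)[:2]; d=w-C; print(n,w.round(4),np.hypot(*d).round(4),np.degrees(np.arctan2(d[1],d[0])).round(1))
E
```

```text
hub [0.586 0.022] 0.001 -178.6
lid [ 0.5801 -0.0615] 0.0838 -94.7
post [ 0.4685 -0.0315] 0.13 -155.7
mark [ 0.413  -0.0022] 0.1757 -172.1
ra [0.516  0.0696] 0.0855 146.1
rb [0.6637 0.0571] 0.0843 24.6
lid [ 0.5805 -0.0641] 0.0863 -94.3
hub [0.5859 0.0227] 0.0013 145.3
post [ 0.4679 -0.0341] 0.1316 -154.8
mark [ 0.4119 -0.0021] 0.1768 -172.2
ra [0.5176 0.0695] 0.0841 145.6
rb [0.6636 0.0587] 0.085 25.6
```

Candidates for the lid, in top-picture pixels: (274,168) on the square amber jar, (333,167) large loose on the table, (320,193) small loose on the table, and the round jars' lids at (238,185) and (243,147). I choose (274,168). The close crops confirm it sits on the square jar inside its well. The axis is at (0.5865, 0.022), the mark is at −172.1°, the well at −94.6° and the post at −155°, so the turn is about 77.5° clockwise.

arm_command(commands="-40 -36 0 0 0 0 1;-40 -36 0 0 0 0 1;-40 -36 0 0 0 0 1;-40 -36 0 0 0 0 1;-40 -36 0 0 0 0 1;-40 -36 0 0 0 0 1;-40 -36 0 0 0 0 1;-40 -36 0 0 0 0 1;-40 -36 0 0 0 0 1;-40 -36 0 0 0 0 1;-40 -36 0 0 0 0 1;0 0 0 0 0 0 1")

```text
time: 3.25
tool_pos: [0.4736, -0.0487, 0.2067]
ee_rot: [3.137, 0.007, 2.737]
wrist_force: [-0.6, 0.7, 0.2]
width: 0.0938
```

arm_command(commands="0 0 0 0 0 -10 1;0 0 0 0 0 -10 1;0 0 0 0 0 -10 1;0 0 0 0 0 -10 1;0 0 0 0 0 -8 1;0 0 0 0 0 0 1")

```text
time: 4.0
tool_pos: [0.4716, -0.0431, 0.2073]
ee_rot: [3.14, 0.009, -2.678]
wrist_force: [0.2, 0.1, -0.6]
width: 0.0942
```

```bash
cat >> h.py <<'E'
def togo(x,y,z,yawdeg):
    o=robot.get_obs(); T=R.from_euler("xyz",o["ee_rot"]); G=R.from_euler("xyz",[np.pi,0,np.radians(yawdeg)])
    print("t",round(o["time"],2),"pos",o["tool_pos"].round(4),"rpy",np.degrees(o["ee_rot"]).round(1),"F",o["wrist_force"].round(1),"M",o["wrist_torque"].round(2),"w",round(o["width"],4),"q6",o["joint_positions"][5].round(2))
    print("togo mm",(T.inv().apply(np.array([x,y,z])-o["tool_pos"])*1000).round(1),"deg",np.degrees((T.inv()*G).as_rotvec()).round(1))
E
python3 -c "
from h import *
togo(.4678,-.033,.130,205)"
```

```text
t 4.0 pos [ 0.4716 -0.0431  0.2073] rpy [ 179.9    0.5 -153.4] F [ 0.2  0.1 -0.6] M [0.03 0.04 0.03] w 0.0942 q6 -2.25
togo mm [-0.4 10.6 77.3] deg [0.1 0.5 1.6]
```

arm_command(commands="0 10 0 0 0.5 1.5 1;0 0 30 0 0 0 1;0 0 30 0 0 0 1;0 0 15 0 0 0 1;0 0 0 0 0 0 1")

```text
time: 4.62
tool_pos: [0.4669, -0.0305, 0.1323]
ee_rot: [3.141, 0.004, -2.712]
wrist_force: [-0.8, -0.5, -0.7]
width: 0.0938
```

Run:
```python
from h import *
togo(.4678,-.033,.130,205)
s=snapshot("side"); cv2.imwrite("pics/g1.png",cv2.resize(s["img"][110:230,190:330],None,fx=5,fy=5,interpolation=cv2.INTER_CUBIC))
```

```text
t 4.62 pos [ 0.4669 -0.0305  0.1323] rpy [ 180.     0.2 -155.4] F [-0.8 -0.5 -0.7] M [ 0.01  0.01 -0.01] w 0.0938 q6 -2.19
togo mm [ 0.3 -2.7  2.3] deg [ 0.   0.2 -0.4]
```

View pics/g1.png

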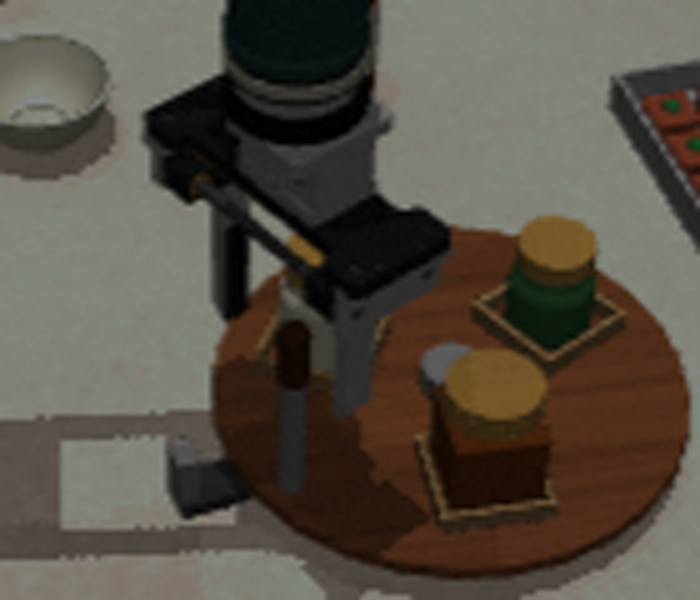

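Post grip at crop (293,355), midway between the finger tips at (232,310) and (350,410). Closing.

arm_command(commands="0 -1 2 0 0 0 0;0 0 0 0 0 0 0;0 0 0 0 0 0 0;0 0 0 0 0 0 0;0 0 0 0 0 0 0")

```text
time: 5.3
tool_pos: [0.4702, -0.0321, 0.1347]
ee_rot: [-3.137, 0.01, -2.713]
wrist_force: [-0.3, -0.6, -1.1]
width: 0.0472
```

Run:
```python
from h import *
togo(.4678,-.033,.130,205)
C=np.array([.5865,.022]);d=robot.get_obs()["tool_pos"][:2]-C; print(np.hypot(*d),np.degrees(np.arctan2(d[1],d[0])))
```

```text
t 5.3 pos [ 0.4702 -0.0321  0.1347] rpy [-179.8    0.6 -155.5] F [-0.3 -0.6 -1.1] M [ 0.08  0.05 -0.05] w 0.0472 q6 -2.19
togo mm [2.6 0.2 4.7] deg [-0.2  0.6 -0.5]
0.12830576162442642 -155.06439934428477
```

arm_command(commands="2 0 3 0 0 0 0;0 0 0 0 0 0 0;0 0 0 0 0 0 0;0 0 0 0 0 0 0;0 0 0 0 0 0 0")

```text
time: 5.92
tool_pos: [0.4682, -0.0333, 0.1315]
ee_rot: [-3.137, 0.01, -2.714]
wrist_force: [-0.3, -1.5, 0.8]
width: 0.0193
```

Run:
```python
from h import *
togo(.4678,-.033,.130,205)
C=np.array([.5865,.022]);d=robot.get_obs()["tool_pos"][:2]-C; print(np.hypot(*d),np.degrees(np.arctan2(d[1],d[0])))
```

```text
t 5.92 pos [ 0.4682 -0.0333  0.1315] rpy [-179.7    0.6 -155.5] F [-0.3 -1.5  0.8] M [0.06 0.05 0.01] w 0.0193 q6 -2.19
togo mm [0.3 0.4 1.5] deg [-0.3  0.6 -0.5]
0.1305782651569828 -154.96770669577532
```

arm_command(commands="-0.3 8 0 0 0 3.5 0;-1 16 0 0 0 7 0;-1 16 0 0 0 7 0;-1 16 0 0 0 7 0;-1 16 0 0 0 7 0;-1 16 0 0 0 7 0;-1 16 0 0 0 7 0")

```text
time: 6.8
tool_pos: [0.4653, 0.0684, 0.1315]
ee_rot: [-3.141, 0.01, 2.75]
wrist_force: [1.3, -0.9, -1.8]
width: 0.0196
```

```bash
cat >> h.py <<'E'
def car(ang=127.5,r=.131):
    C=np.array([.5865,.022]);d=robot.get_obs()["tool_pos"][:2]-C; print("r",np.hypot(*d),"ang",np.degrees(np.arctan2(d[1],d[0])))
    a=np.radians(ang); togo(C[0]+r*np.cos(a),C[1]+r*np.sin(a),.131,ang)
E
python3 -c "from h import *; car()"
```

```text
r 0.129775558525236 ang 159.03620829019644
t 6.8 pos [0.4653 0.0684 0.1315] rpy [-180.     0.6  157.5] F [ 1.3 -0.9 -1.8] M [-0.37 -0.15  0.19] w 0.0196 q6 -1.15
togo mm [-16.3  69.    0.6] deg [ 0.1  0.6 30. ]
```

arm_command(commands="-0.5 16 0 0 0 7 0;-0.5 16 0 0 0 7 0;-0.5 16 0 0 0 7 0;-0.5 12 0 0 0 5 0;-0.5 8 0 0 0 3 0;0 0 0 0 0 0 0;0 0 0 0 0 0 0")

```text
time: 7.68
tool_pos: [0.5045, 0.1214, 0.1315]
ee_rot: [-3.136, 0.014, 2.23]
wrist_force: [1.0, 1.0, -1.9]
width: 0.0194
```

```bash
python3 -c "from h import *; car()"
```

```text
r 0.12889164491609323 ang 129.5200022003388
t 7.67 pos [0.5045 0.1214 0.1315] rpy [-179.7    0.8  127.8] F [ 1.   1.  -1.9] M [ 0.13 -0.25 -0.31] w 0.0194 q6 -0.52
togo mm [2.2 4.6 0.4] deg [-0.3  0.8  0.3]
```

arm_command(commands="2 4 0 0 0 0 0;0 0 0 0 0 0 0;0 0 0 0 0 0 0")

```text
time: 8.05
tool_pos: [0.5062, 0.1232, 0.1315]
ee_rot: [-3.134, 0.017, 2.229]
wrist_force: [1.6, -0.8, -0.5]
width: 0.0193
```

Run:
```python
from h import *
car()
for n in("side",):
    s=snapshot(n); cv2.imwrite("pics/g2.png",cv2.resize(s["img"][110:230,190:330],None,fx=5,fy=5,interpolation=cv2.INTER_CUBIC))
for n in("top","side"):
    s=snapshot(n)
    for q,z in(("well",.034),("lid",.1005),("jar",.034)):
        for r in models.tip_of(q,s)[:2]: print(n,q,r["conf"],onz(s,r["centre"][0]*512,r["centre"][1]*384,z).round(4))
```

```text
r 0.12913886818050857 ang 128.42845327428554
t 8.05 pos [0.5062 0.1232 0.1315] rpy [-179.5    1.   127.7] F [ 1.6 -0.8 -0.5] M [ 0.04 -0.3  -0.16] w 0.0193 q6 -0.52
togo mm [1.9 2.1 0.4] deg [-0.5  1.   0.2]
top well 0.77 [0.5029 0.0175 0.034 ]
top well 0.53 [ 0.6589 -0.42    0.034 ]
top lid 0.62 [0.5139 0.0127 0.1005]
top lid 0.6 [ 0.4754 -0.239   0.1005]
top jar 0.56 [0.5209 0.0145 0.034 ]
side well 0.65 [0.4985 0.0023 0.034 ]
side well 0.51 [0.6195 0.1144 0.034 ]
side lid 0.92 [ 0.5596 -0.3355  0.1005]
side lid 0.72 [0.5034 0.0135 0.1005]
side jar 0.61 [ 0.4929 -0.0083  0.034 ]
side jar 0.53 [0.5793 0.0154 0.034 ]
```

View pics/g2.png

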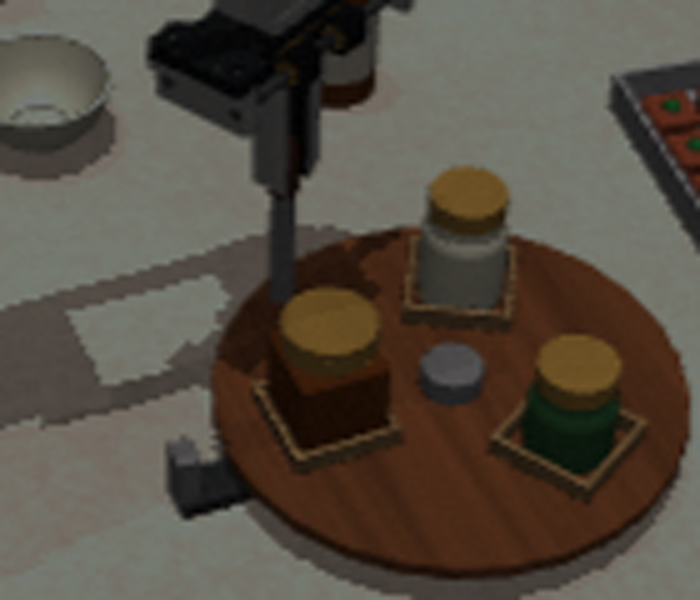

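Square jar at crop (330,380) now by the mark block (205,480), round jars upright in their wells. I'll nudge it the last 1°, release and raise.

arm_command(commands="0 2.5 0 0 0 0 0;0 0 0 0 0 0 0;0 0 0 0 0 0 1;0 0 0 0 0 0 1;0 0 0 0 0 0 1;0 0 0 0 0 0 1;0 0 -25 0 0 0 1;0 0 -25 0 0 0 1;0 0 -15 0 0 0 1;0 0 0 0 0 0 1")

```text
time: 9.75
tool_pos: [0.5057, 0.1261, 0.1969]
ee_rot: [-3.126, 0.013, 2.231]
wrist_force: [0.2, -1.1, -0.2]
width: 0.0931
```

Run:
```python
from h import *
togo(.5023,.0103,.2,127)
p=snapshot("top"); s=snapshot("side")
a=cv2.resize(p["img"][120:222,205:300],None,fx=4,fy=4,interpolation=cv2.INTER_CUBIC); b=cv2.resize(s["img"][140:230,220:310],None,fx=4,fy=4,interpolation=cv2.INTER_CUBIC)
im=np.zeros((410,745,3),np.uint8); im[:408,:380]=cv2.convertScaleAbs(a,alpha=1.4); im[:360,385:745]=cv2.convertScaleAbs(b,alpha=1.5)
cv2.imwrite("pics/g3.png",im)
for c in(p,s): print(proj(c,[.5023,.0103,.12]))
```

```text
t 9.75 pos [0.5057 0.1261 0.1969] rpy [-179.1    0.8  127.8] F [ 0.2 -1.1 -0.2] M [-0.03  0.03 -0.02] w 0.0931 q6 -0.51
togo mm [-89.4 -73.7  -0.8] deg [-0.9  0.8  0.8]
[253.91130546 188.29430001]
[255.29972429 173.74464779]
```

View pics/g3.png

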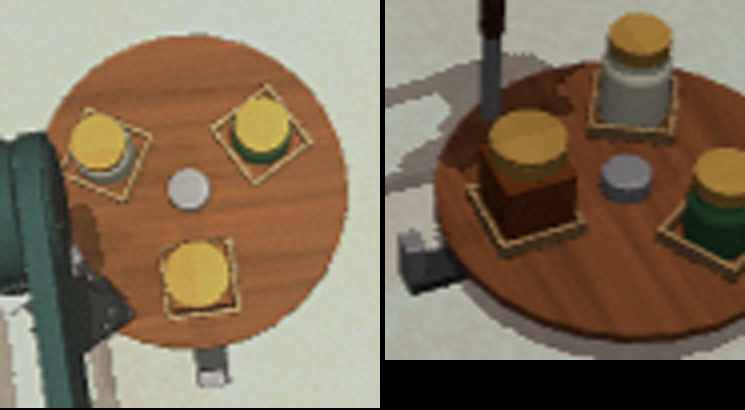

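arm_command(commands="-30 -25 0 -1 0.8 0 1;-30 -25 0 0 0 0 1;-29 -24 0 0 0 0 1;0 0 0 0 0 0 1;0 0 0 0 0 0 1")

```text
time: 10.48
tool_pos: [0.4979, 0.0085, 0.1888]
ee_rot: [-3.133, -0.011, 2.233]
wrist_force: [0.2, 0.1, -0.2]
width: 0.0939
```

```bash
python3 -c "from h import *; togo(.5023,.0103,.100,128)"
```

```text
t 10.47 pos [0.4979 0.0085 0.1888] rpy [-179.5   -0.6  127.9] F [ 0.2  0.1 -0.2] M [-0.04  0.07 -0.03] w 0.0939 q6 -0.76
togo mm [-2.2  5.3 88.7] deg [-0.5 -0.6 -0.1]
```

arm_command(commands="-2 5 20 -0.5 -0.6 0 1;0 0 25 0 0 0 1;0 0 25 0 0 0 1;0 0 8 0 0 0 1;0 0 0 0 0 0 1")

```text
time: 11.1
tool_pos: [0.503, 0.0158, 0.1078]
ee_rot: [3.14, -0.002, 2.24]
wrist_force: [-0.3, -0.3, -0.0]
width: 0.0941
```

```bash
python3 -c "from h import *; togo(.5023,.0103,.100,128)"
```

```text
t 11.1 pos [0.503  0.0158 0.1078] rpy [ 1.799e+02 -1.000e-01  1.284e+02] F [-0.3 -0.3 -0. ] M [-0.06  0.03  0.01] w 0.0941 q6 -0.75
togo mm [-3.9 -4.   7.8] deg [ 0.1 -0.1  0.4]
```

arm_command(commands="-4 -4 5 0 0 0.4 1;0 0 0 0 0 0 1;0 0 0 0 0 0 1")

```text
time: 11.48
tool_pos: [0.5039, 0.01, 0.105]
ee_rot: [3.137, 0.001, 2.233]
wrist_force: [0.0, 0.3, -0.7]
width: 0.094
```

```bash
python3 -c "from h import *; togo(.5023,.0103,.100,128)"
```

```text
t 11.47 pos [0.5039 0.01   0.105 ] rpy [1.797e+02 1.000e-01 1.280e+02] F [ 0.   0.3 -0.7] M [-0.06 -0.05  0.  ] w 0.094 q6 -0.76
togo mm [ 1.2 -1.1  5. ] deg [ 0.3  0.1 -0. ]
```

arm_command(commands="1.2 -1 4.5 0.3 0 0 1;0 0 0 0 0 0 1;0 0 0 0 0 0 1")

```text
time: 11.85
tool_pos: [0.5027, 0.0102, 0.101]
ee_rot: [3.141, 0.002, 2.233]
wrist_force: [-0.5, -0.3, -0.3]
width: 0.0942
```

Run:
```python
from h import *
togo(.5023,.0103,.100,128)
s=snapshot("side"); cv2.imwrite("pics/g4.png",cv2.convertScaleAbs(cv2.resize(s["img"][120:220,200:300],None,fx=6,fy=6,interpolation=cv2.INTER_CUBIC),alpha=1.5))
```

```text
t 11.85 pos [0.5027 0.0102 0.101 ] rpy [1.800e+02 1.000e-01 1.279e+02] F [-0.5 -0.3 -0.3] M [0.02 0.05 0.02] w 0.0942 q6 -0.75
togo mm [ 0.3 -0.3  1. ] deg [ 0.   0.1 -0.1]
```

View pics/g4.png

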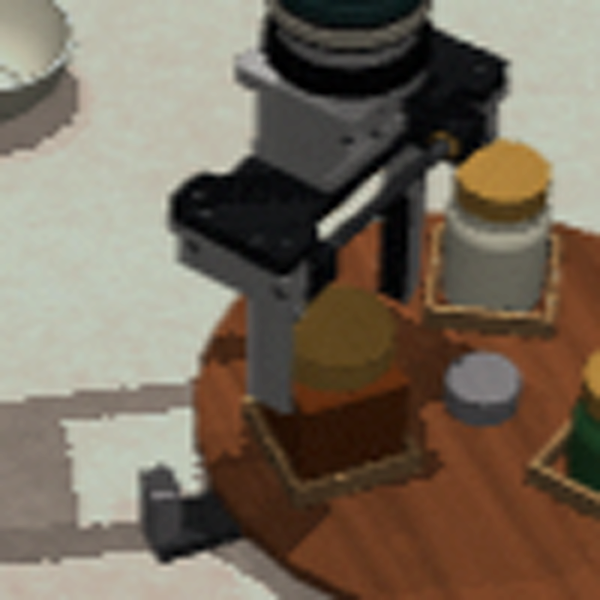

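The lid (345,335) is between the two fingers (270,350 and 400,270), with the tips just above the shoulder. Closing.

arm_command(commands="0 0 0 0 0 0 0;0 0 0 0 0 0 0;0 0 0 0 0 0 0;0 0 0 0 0 0 0;0 0 0 0 0 0 0;0 0 0 0 0 0 0")

```text
time: 12.65
tool_pos: [0.5022, 0.01, 0.1009]
ee_rot: [-3.141, 0.001, 2.233]
wrist_force: [-0.9, -1.8, 0.1]
width: 0.0577
```

```bash
python3 -c "from h import *; togo(.5023,.0103,.100,128)"
```

```text
t 12.65 pos [0.5022 0.01   0.1009] rpy [-1.799e+02  1.000e-01  1.279e+02] F [-0.9 -1.8  0.1] M [-0.02  0.05  0.01] w 0.0577 q6 -0.75
togo mm [0.2 0.3 0.9] deg [-0.1  0.1 -0.1]
```

Gripped at 57.7 mm. Twisting anticlockwise (−rz).

arm_command(commands="0 0 0 0 0 -5 0;0 0 0 0 0 -6 0;0 0 0 0 0 -6 0;0 0 0 0 0 0 0")

```text
time: 13.15
tool_pos: [0.502, 0.0096, 0.101]
ee_rot: [-3.14, 0.001, 2.535]
wrist_force: [-1.1, 0.3, 0.4]
width: 0.0579
```

```bash
python3 -c "from h import *; togo(.5023,.0103,.101,180)"
```

```text
t 13.15 pos [0.502  0.0096 0.101 ] rpy [-1.799e+02  1.000e-01  1.452e+02] F [-1.1  0.3  0.4] M [0.04 0.11 0.03] w 0.0579 q6 -1.06
togo mm [ 0.2  0.8 -0. ] deg [ -0.1   0.  -34.8]
```

arm_command(commands="0 0 0 0 0 -6 0;0 0 0 0 0 -6 0;0 0 0 0 0 -6 0")

```text
time: 13.52
tool_pos: [0.5021, 0.0095, 0.101]
ee_rot: [-3.14, 0.001, 2.851]
wrist_force: [-0.9, 0.5, 0.0]
width: 0.0578
```

```bash
python3 -c "from h import *; togo(.5023,.0103,.101,185)"
```

```text
t 13.53 pos [0.5021 0.0095 0.101 ] rpy [-179.9    0.   163.3] F [-0.9  0.5  0. ] M [ 0.    0.06 -0.25] w 0.0578 q6 -1.37
togo mm [0.  0.8 0. ] deg [ -0.1   0.  -21.7]
```

arm_command(commands="0 0 0 0 0 -6 0;0 0 0 0 0 -6 0;0 0 0 0 0 -6 0;0 0 0 0 0 -4 0;0 0 0 0 0 0 0")

```text
time: 14.15
tool_pos: [0.5026, 0.0095, 0.1021]
ee_rot: [-3.14, 0.001, -3.046]
wrist_force: [-0.5, 1.1, -0.3]
width: 0.0574
```

```bash
python3 -c "from h import *; togo(.5023,.0103,.101,185)"
```

```text
t 14.15 pos [0.5026 0.0095 0.1021] rpy [-1.799e+02  1.000e-01 -1.745e+02] F [-0.5  1.1 -0.3] M [0.01 0.02 0.03] w 0.0574 q6 -1.76
togo mm [0.2 0.8 1.1] deg [-0.1  0.1  0.5]
```

The tool rose by 1.1 mm at 57°, so the lid has popped free. Lifting gently.

arm_command(commands="0 0 -2 0 0 0 0;0 0 -3 0 0 0 0;0 0 -4 0 0 0 0;0 0 0 0 0 0 0")

```text
time: 14.65
tool_pos: [0.5027, 0.0097, 0.1117]
ee_rot: [-3.14, 0.002, -3.05]
wrist_force: [-0.3, -1.3, -0.7]
width: 0.0579
```

Run:
```python
from h import *
togo(.5023,.0103,.136,185)
s=snapshot("side"); cv2.imwrite("pics/g5.png",cv2.convertScaleAbs(cv2.resize(s["img"][120:220,200:300],None,fx=6,fy=6,interpolation=cv2.INTER_CUBIC),alpha=1.5))
```

```text
t 14.65 pos [0.5027 0.0097 0.1117] rpy [-1.799e+02  1.000e-01 -1.747e+02] F [-0.3 -1.3 -0.7] M [0.08 0.01 0.04] w 0.0579 q6 -1.76
togo mm [  0.3   0.6 -24.3] deg [-0.1  0.1  0.3]
```

View pics/g5.png

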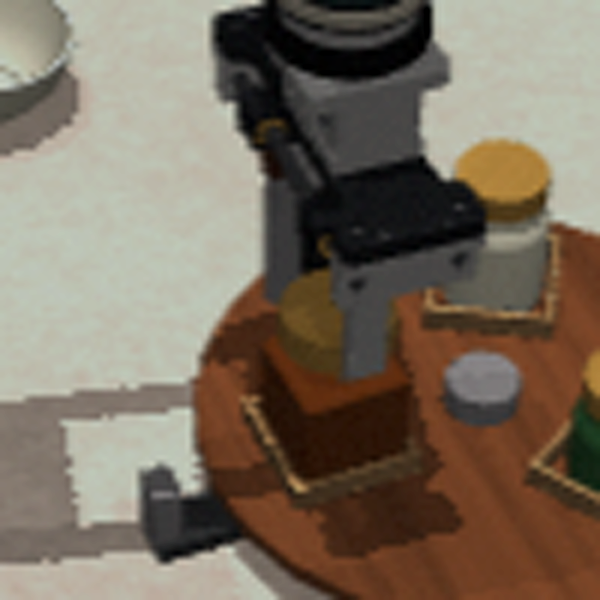

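The lid is up about 10 mm with the jar still in its well (crop 340,420). Lifting about 25 mm more.

arm_command(commands="0 0 -6 0 0 0 0;0 0 -8 0 0 0 0;0 0 -8 0 0 0 0;0 0 -4 0 0 0 0;0 0 0 0 0 0 0;0 0 0 0 0 0 0;0 0 0 0 0 0 0;0 0 0 0 0 0 0")

```text
time: 15.7
tool_pos: [0.5026, 0.0098, 0.1393]
ee_rot: [-3.14, 0.001, -3.05]
wrist_force: [0.5, -0.8, -0.1]
width: 0.0579
```

Run:
```python
from h import *
togo(.5023,.0103,.137,185)
s=snapshot("side"); cv2.imwrite("pics/g6.png",cv2.convertScaleAbs(cv2.resize(s["img"][120:220,200:300],None,fx=6,fy=6,interpolation=cv2.INTER_CUBIC),alpha=1.5))
```

```text
t 15.7 pos [0.5026 0.0098 0.1393] rpy [-1.799e+02  1.000e-01 -1.747e+02] F [ 0.5 -0.8 -0.1] M [ 0.06 -0.01  0.05] w 0.0579 q6 -1.76
togo mm [0.2 0.5 2.3] deg [-0.1  0.1  0.3]
```

View pics/g6.png

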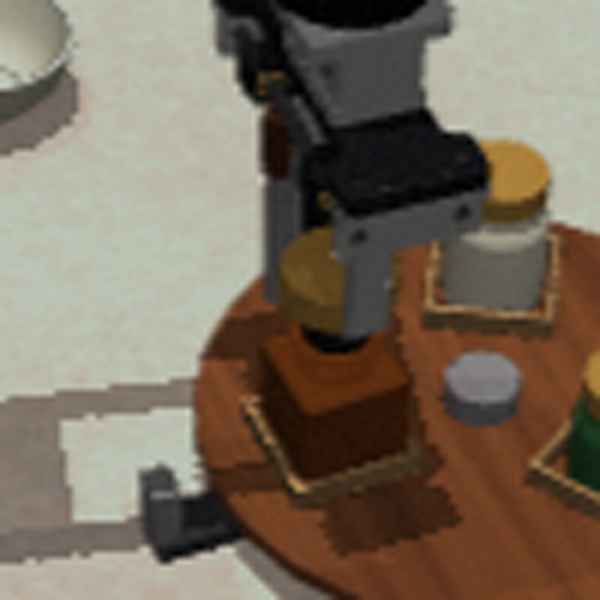

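The lid (315,280) is held level over the open neck (335,335), and the jar is in its well at the mark. Handing in.

```bash
python3 -c "from h import *; print(robot.close_job())"
```

```text
the job is handed in; nothing more can be done
None
```

I turned the carousel about 77° clockwise by its post, twisted the square jar's lid about 57° anticlockwise, lifted it off and handed the job in at about 16 s. `close_job` returns no verdict, so these results come from my own checks.

- **Carousel:** after I let go of the post, the lid showed within about 1 mm of the computed serving place in both views. I saw no click as such.
- **Lid coming free:** the tool met about 0.25 N m while twisting. It then rose 1.1 mm by itself, which fits the seal popping the lid free.
- **End state:** the fingers hold the lid at 57.9 mm opening, with the tool within 0.1–0.2° of vertical and within 1 mm of the jar's computed centre. By tool travel, the lid's rim is about 105 mm above the jar's underside, and the wrist force is near zero.
- **Last picture:** the neck is open under the lid and the square jar sits in its well at the mark. In that crop the white jar is in place and the green one only partly shows. I did not measure the things on the counter again after the moves, but the arm never came near any of them.

The camera and tool readings agreed throughout, apart from a few millimetres of arm overshoot above the lid, which I corrected before gripping it. I viewed 10 pictures.

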